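# Iron shoe foot held ready over the cobbler's last stand

### The job

The last stand is empty: pull its lock-bolt knob out until it clicks open, then pick up the loose cast-iron shoe foot across its narrow waist, at its balance point, and hold it level over the stand with its socket centred a few centimetres above the post and its toe pointing straight away from the knob. Finish while still holding it there, steady in the gripper and touching nothing else, with the bolt still out; leave the nippers, the black heel block and the bowl of studs where they lie.

Things in the scene. Friction and masses are not known exactly. Their poses are not given: they have to be found in the camera images.
- stand: Dark iron last stand bolted to the ledge: base plate 150 x 120 x 12 mm, column 38 mm thick, round shoulder 52 mm wide with its top 120 mm above the ledge, and on it a round post 16 mm thick, 28 mm tall. Origin on the post's axis at ledge height; x points from the knob across the post to the toe side, z up. On the -x side, 28 to 38 mm out, a lug 24 mm wide and 148 mm high carries the lock bolt.
- post_top (a point): Centre of the top of the stand's post, 148 mm above the ledge (its last 6 mm taper to 10 mm wide); axes as stand.
- knob (a point): Centre of the lock bolt's black knob, round, 24 mm across and 24 mm long, its axis along the stand's x, 133 mm above the ledge. It moves with the bolt: home, it is 68 mm from the post's axis on the -x side, 4 mm clear of the bolt's 16 mm wide barrel (with a detent housing on it, 152 mm high). It can be pinched from above, fingers at its two sides. Axes as stand; it pulls out towards -x.
- lock_bolt (a joint): Travel of the lock bolt in m: 0 = home (nose against the post, where it would block a foot coming down), 0.016 = fully out at its stop. A spring-ball detent holds it at either end: about 5 N to pull it over, then it snaps out and stays.
- foot_balance (a point): Balance point of the loose cast-iron shoe foot (about 0.66 kg, 168 mm long): middle of its sole plate's waist, half-way through the 8 mm plate, 34 mm above the ledge at the start. x to the toe, y across, z up. The waist's sides are parallel, 36 mm apart, from 33 mm behind to 20 mm ahead of it; heel 46, ball 58 mm wide. Boss, rib and pad below, 30 mm deep; it stands level on them.
- foot_socket (a point): Centre of the mouth of the foot's socket (round hole 18 mm across, 30 mm deep, open downwards) at the bottom of the 34 mm wide boss under the heel: 57 mm behind and 34 mm below the balance point. Axes as foot_balance.
- foot_toe (a point): Tip of the foot's toe: 88 mm ahead of the balance point, at the same height. Axes as foot_balance.
- nippers: Bystander: steel end nippers lying flat, about 170 mm long, 50 mm wide, 20 mm high. Origin under the rivet; x points to the jaws.
- heel: Bystander: black shoe heel block, about 56 x 54 x 30 mm. Origin under its centre.
- bowl: Bystander: chipped white enamel bowl of brass studs, 120 mm across, 42 mm high. Origin under its centre.
Things that resemble listed ones, but are neither listed nor needed, are in the scene too. Leave any purple look-alike of the part that bears foot_balance alone. There is more than one size of the stand; the job needs the larger.

How it is judged:
By the outcome, as a careful person would: the job done as asked, in the order asked, and still so for the second after the job is handed in, while the arm keeps its last pose, push and grip.
It also fails if it takes over 48 s, if anything falls off the work surface, if the arm or the gripper's body presses on something with over 40 N, if the wrist force passes 120 N, or if a joint passes its speed limit or range.

### The arm

A 7-joint arm with a two-finger parallel gripper is mounted at the origin on the work surface. World frame = base frame: x ahead of the robot, y to its left, z up, the work surface at z = 0. Lengths are in m, angles in rad, forces in N, time in s.
With the tool pointing down it reaches from about 0.425 to 0.925 m from the base axis. Payload 6.8 kg.
Tool frame: the origin (TCP) lies at the very end of the fingers, on their centre line; the grasp point (between the pads) lies 19 mm behind it; z points along the fingers, y is the line along which they close (so a half turn about z gives the same grasp; the last joint's range is limited). The gripper opens to 85 mm and grips with 20 to 120 N. Pads are 22 mm wide; open, the fingers measure 114 mm over their backs; the gripper's body (76 mm by 85 mm) begins 54 mm behind the grasp point. The pads swing forward as they close: fully open they stand 13 mm farther back than shut.
Start: joints at [-1.399, 0.477, 0.022, 1.555, -0.011, 1.109, -0.083], TCP at [0.186, 0.649, 0.231] pointing down, gripper open.
Joint ranges: [-2.96, 2.96], [-0.34, 2.1], [-1.41, 1.46], [0.24, 2.44], [-1.37, 4.51], [0.17, 1.92], [-2.96, 2.96]. Speed limits (rad/s): [2.39, 2.39, 3.14, 3.14, 3.14, 3.14, 3.14].

### API

Orientations are given as a rotation vector (axis times angle).
In Python, from bench import monitor, optics, r gives the robot as it stands.
- The arm moves only by the shell command python3 -m crank 'ROWS' [OPENING] [FORCE]. ROWS is JSON, a list of rows, each a list of 2 entries, a list of its own where there are three numbers: the shift along the tool's x, y, z in cm, then the turn, a rotation vector about the tool's x, y, z in rad. A call has 1 to 5 rows; each row shifts and turns the commanded pose from where the row before left it, along the tool's axes as they then stand; what a row does not reach is not made up. A row lasts 1/10 s, in which the tool goes at most 50 mm and 8.59 degrees, less where a joint would pass 70% of its speed; a pose out of reach is approached as far as the arm can. A call is refused whole if a number of a shift passes 5 or a number of a turn 0.15, either way. A call with a gripper value outside its range is refused whole. OPENING is the finger opening in cm, from 0 to 8.54, set as the call begins (- or left out, the last holds). The fingers move at their own pace and stop on an object; FORCE is the grip in N (left out, the last holds). Time passes only in rows, so rows that do not move let the fingers close. It gives the time, the measured TCP pose, the force, the opening and the grip force at its end, in the units of the state.
- monitor.get_obs(): the state, without advancing time (a new reading comes with each control period).
- optics.grab_frame(name): name is "scene" or "top" or "wrist"; returns (picture, depth): 384x512x3 uint8, red, green, blue; 384x512 float32, m along the optical axis (not along the pixel's ray), 0 where there is no reading.
- optics.camera_model(name): a dict with "vertical_fov" (degrees; the focal length in pixels is half the picture's height over the tangent of half this angle, whatever the lens; pixels are square), "cx", "cy" (the principal point, pixels), "D" ([k1, k2, p1, p2, k3] as OpenCV has them; the pictures are not rectified), "R" (3x3) and "t" (3): a world point X has camera coordinates R X + t; the wrist camera has in their place "hand_eye" (4x4, takes a point from camera to tool coordinates, whose origin is the TCP and whose axes are the flange's). Camera axes: x right, y down, z forward; pixel columns grow to the right and rows downward; lengths in m; the calibration is good to about 2 mm. A picture is of the moment at which its call begins: read the wrist's pose just before it. camera_model takes no time and is no camera call.
- r.hand_in(): hands the job in; it is judged then, once.
The state is a dict: "clock": time; "joints": joint angles; "qvel": joint speeds; "tau": joint torques, N m; "tcp_pos": TCP position; "orientation": TCP orientation; "contact_force": force on the tool from outside, world axes, zero at the start; "moment": the same for the moment, N m; "grip_width": finger opening in m; "gripper_force": force on a finger pad.
Only numpy, scipy, OpenCV 4.12 (cv2) and the standard library are available. Lean on these libraries where they do the work, as an engineer would, in place of code of your own. Each camera call takes 0.05 s, during which the arm holds its last target. There are 200 camera calls.

## Working session

There is one attempt and no reset: what is moved stays moved. The work goes in short steps, Python scripts to look and compute and a shell command to move; the robot and the scene stay as the last step left them, time stands still between calls to the robot, and variables do not carry over. Pictures are saved under pics/ and viewed, at most 10 in all, crops included, and the job is handed in when it is done.

```bash
ls; mkdir -p pics
python3 - <<'E'
from bench import monitor, optics, r
import cv2,numpy as np
o=monitor.get_obs();print({k:np.round(v,3) for k,v in o.items()})
for n in("scene","top","wrist"):
    p,d=optics.grab_frame(n);np.savez(f"pics/{n}0.npz",p=p,d=d);cv2.imwrite(f"pics/{n}0.png",p[:,:,::-1])
    m=optics.camera_model(n);print(n,{k:np.round(v,4).tolist() for k,v in m.items()})
E
```

```text
pics
{'clock': np.float64(0.0), 'joints': array([-1.399,  0.478,  0.022,  1.556, -0.011,  1.109, -0.083]), 'qvel': array([ 0.   , -0.   ,  0.002,  0.   ,  0.001,  0.   , -0.001]), 'tau': array([-0.0000e+00, -5.9645e+01,  1.6080e+00, -2.8120e+01,  1.2000e-02,
        9.0000e-03, -0.0000e+00]), 'tcp_pos': array([0.186, 0.648, 0.23 ]), 'orientation': array([-4.380e-01, -3.111e+00,  3.000e-03]), 'contact_force': array([-0.614,  0.084,  0.312]), 'moment': array([0.047, 0.012, 0.017]), 'gripper_force': np.float64(0.0), 'grip_width': np.float64(0.085)}
scene {'vertical_fov': 56.4394, 'cx': 254.6956, 'cy': 188.9587, 'D': [-0.0849, 0.0, 0.0, 0.0, 0.0], 'R': [[0.7112, 0.703, -0.0005], [0.5483, -0.5552, -0.6254], [-0.44, 0.4445, -0.7803]], 't': [-0.3917, -0.2381, 1.3336]}
top {'vertical_fov': 53.6647, 'cx': 260.6294, 'cy': 190.5249, 'D': [0.0107, 0.0, 0.0, 0.0, 0.0], 'R': [[-0.0087, -0.9998, 0.0153], [-0.9871, 0.0061, -0.1602], [0.16, -0.0165, -0.987]], 't': [-0.0241, 0.5718, 1.0126]}
wrist {'vertical_fov': 64.9417, 'cx': 255.4857, 'cy': 191.1452, 'D': [-0.0422, 0.0, 0.0, 0.0, 0.0], 'hand_eye': [[-0.0018, -0.9507, -0.31, 0.0799], [1.0, -0.0015, -0.0011, 0.0005], [0.0006, -0.31, 0.9507, -0.1434], [0.0, 0.0, 0.0, 1.0]]}
```

View pics/top0.png

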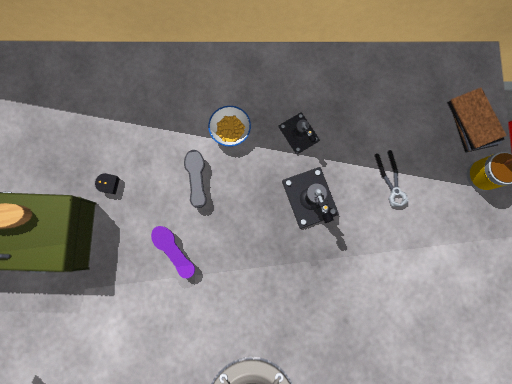

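View pics/scene0.png

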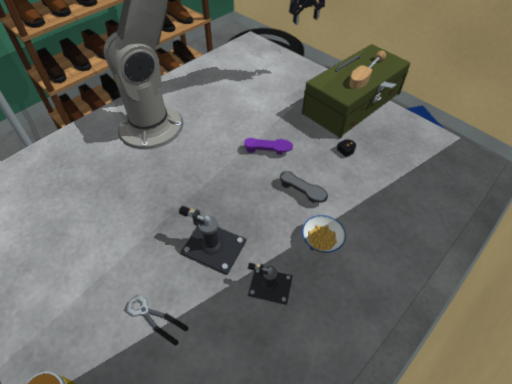

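The top view shows the large stand at (312,198) with its knob at about (328,213). The grey foot is at (196,180), with its wide ball end at (195,160). The purple look-alike is at (173,252), the small stand at (300,132), the nippers at (392,180), the heel at (107,183) and the bowl at (230,125).

```bash
cat > h.py <<'E'
import numpy as np,cv2
from scipy.spatial.transform import Rotation as Ro
from bench import monitor,optics,r
def cloud(n,d,pose=None):
    m=optics.camera_model(n);H,W=d.shape;f=H/2/np.tan(np.radians(m["vertical_fov"])/2)
    K=np.array([[f,0,m["cx"]],[0,f,m["cy"]],[0,0,1]])
    u,v=np.meshgrid(np.arange(W),np.arange(H))
    q=cv2.undistortPoints(np.stack([u,v],-1).reshape(-1,1,2).astype(float),K,np.array(m["D"])).reshape(-1,2)
    P=np.c_[q,np.ones(len(q))]*d.reshape(-1,1)
    if n=="wrist":
        T=np.array(m["hand_eye"]);P=P@T[:3,:3].T+T[:3,3]
        P=P@Ro.from_rotvec(pose[1]).as_matrix().T+pose[0]
    else: P=(P-np.array(m["t"]))@np.array(m["R"])
    P[d.ravel()==0]=np.nan
    return P.reshape(H,W,3)
E
python3 - <<'E'
from h import *
for n in("top","scene"):
    z=np.load(f"pics/{n}0.npz");P=cloud(n,z["d"]);c=z["p"].astype(int)
    Z=P[...,2]
    def box(x0,x1,y0,y1,z0,z1):
        return (P[...,0]>x0)&(P[...,0]<x1)&(P[...,1]>y0)&(P[...,1]<y1)&(Z>z0)&(Z<z1)
    if n=="top":
        for u,v in[(312,198),(196,180),(173,252),(230,125),(328,213),(107,183),(60,230)]:print((u,v),P[v,u].round(3))
        ft=P[180,196];st=P[198,312]
    m=box(ft[0]-.13,ft[0]+.13,ft[1]-.06,ft[1]+.06,.025,.05)&(c.max(2)-c.min(2)<40)
    q=P[m];mu=q.mean(0);w,v=np.linalg.eigh(np.cov(q[:,:2].T));a=v[:,1]*np.sign(v[0,1])
    t=(q[:,:2]-mu[:2])@a;s=(q[:,:2]-mu[:2])@[-a[1],a[0]]
    print(n,"foot",len(q),mu.round(4),a.round(3),np.percentile(t,[1,99]).round(3),"z",np.percentile(q[:,2],[5,50,95]).round(4))
    for lo in np.arange(-.09,.09,.02):
        k=(t>lo)&(t<lo+.02)
        if k.sum()>3:print("  ",lo.round(2),k.sum(),s[k].min().round(3),s[k].max().round(3))
    for z0,z1 in((.006,.02),(.112,.127),(.127,.165)):
        m=box(st[0]-.12,st[0]+.1,st[1]-.11,st[1]+.1,z0,z1);q=P[m]
        print(n,"stand",z0,len(q),q.mean(0).round(4),q.min(0).round(3),q.max(0).round(3))
        if z0<.01:
            print(cv2.minAreaRect((q[:,:2]*1000).astype(np.float32)))
        else:
            vv,uu=np.where(m)
            if z0>.12:
                for i in range(0,len(q),max(1,len(q)//50)):print("    ",uu[i],vv[i],q[i].round(3),c[vv[i],uu[i]])
E
```

```text
(312, 198) [ 0.539 -0.16   0.122]
(196, 180) [0.604 0.153 0.037]
(173, 252) [0.405 0.212 0.04 ]
(230, 125) [0.773 0.06  0.014]
(328, 213) [ 0.498 -0.195  0.145]
(107, 183) [0.598 0.404 0.032]
(60, 230) [0.46  0.463 0.153]
top foot 884 [0.6137 0.1544 0.0384] [0.997 0.074] [-0.084  0.108] z [0.0349 0.0384 0.0419]
   -0.09 77 -0.022 0.02
   -0.07 112 -0.023 0.02
   -0.05 99 -0.021 0.018
   -0.03 92 -0.017 0.017
   -0.01 90 -0.017 0.019
   0.01 112 -0.023 0.026
   0.03 143 -0.026 0.031
   0.05 115 -0.023 0.03
   0.07 32 -0.014 0.021
top stand 0.006 1519 [ 0.5575 -0.1617  0.0125] [ 0.424 -0.251  0.006] [ 0.638 -0.062  0.02 ]
((529.5520629882812, -157.3775177001953), (213.23590087890625, 183.28402709960938), 4.01423454284668)
top stand 0.112 258 [ 0.5524 -0.1707  0.1202] [ 0.516 -0.197  0.114] [ 0.579 -0.147  0.126]
top stand 0.127 237 [ 0.5133 -0.1847  0.1429] [ 0.475 -0.209  0.127] [ 0.559 -0.164  0.156]
     316 189 [ 0.559 -0.167  0.143] [138 142 151]
     320 189 [ 0.559 -0.178  0.142] [121 127 131]
     318 190 [ 0.556 -0.172  0.147] [195 200 210]
     316 191 [ 0.553 -0.167  0.146] 
[... 5135 characters left out ...]
136] [47 50 52]
     201 217 [ 0.538 -0.181  0.138] [150 160 164]
     206 217 [ 0.553 -0.176  0.149] [157 167 172]
     193 218 [ 0.526 -0.198  0.138] [49 50 51]
     198 218 [ 0.531 -0.186  0.131] [84 89 92]
     203 218 [ 0.543 -0.179  0.136] [119 126 130]
     208 218 [ 0.557 -0.174  0.145] [142 151 156]
     201 219 [ 0.541 -0.184  0.135] [ 96 102 106]
     206 219 [ 0.557 -0.179  0.146] [115 123 127]
     195 220 [ 0.528 -0.195  0.128] [26 27 30]
     207 220 [ 0.558 -0.178  0.142] [115 123 126]
     205 221 [ 0.556 -0.183  0.14 ] [76 81 85]
     210 221 [ 0.56  -0.171  0.132] [105 111 115]
     209 222 [ 0.561 -0.175  0.132] [100 107 110]
     208 223 [ 0.56  -0.178  0.13 ] [85 92 94]
```

```bash
cat >> h.py <<'E'
def yawR(a): # tool down, tool y at azimuth a (deg)
    a=np.radians(a);y=np.array([np.cos(a),np.sin(a),0]);z=np.array([0,0,-1.]);return np.c_[np.cross(y,z),y,z]
def plan(pos,az,step=4.5,state=None):
    if state is None:
        o=monitor.get_obs();p=np.array(o["tcp_pos"]);R=Ro.from_rotvec(o["orientation"]).as_matrix()
    else:p,R=state
    pos=np.array(pos);Rt=yawR(az);w=Ro.from_matrix(R.T@Rt).as_rotvec()
    n=int(max(1,np.ceil(np.linalg.norm(pos-p)*100/step),np.ceil(np.linalg.norm(w)/.145)))
    rows=[];P=p.copy();C=R.copy()
    for i in range(n):
        s=np.round(C.T@(p+(pos-p)*(i+1)/n-P)*100,2);t=np.round(w/n,3)
        rows.append([s.tolist(),t.tolist()]);P=P+C@s/100;C=C@Ro.from_rotvec(t).as_matrix()
    print("PLAN",n);[print(rows[i:i+5]) for i in range(0,n,5)]
    print("ends",P.round(4));return P,C
E
python3 - <<'E'
from h import *
plan([.58,.155,.28],109.4)
E
```

```text
PLAN 15
[[[-3.43, -2.44, -0.33], [-0.0, -0.0, -0.041]], [[-3.33, -2.57, -0.32], [-0.0, -0.0, -0.041]], [[-3.22, -2.71, -0.33], [-0.0, -0.0, -0.041]], [[-3.1, -2.84, -0.32], [-0.0, -0.0, -0.041]], [[-2.99, -2.96, -0.33], [-0.0, -0.0, -0.041]]]
[[[-2.86, -3.09, -0.33], [-0.0, -0.0, -0.041]], [[-2.74, -3.2, -0.32], [-0.0, -0.0, -0.041]], [[-2.6, -3.31, -0.33], [-0.0, -0.0, -0.041]], [[-2.46, -3.41, -0.32], [-0.0, -0.0, -0.041]], [[-2.32, -3.51, -0.33], [-0.0, -0.0, -0.041]]]
[[[-2.18, -3.6, -0.32], [-0.0, -0.0, -0.041]], [[-2.03, -3.69, -0.33], [-0.0, -0.0, -0.041]], [[-1.87, -3.77, -0.33], [-0.0, -0.0, -0.041]], [[-1.72, -3.84, -0.32], [-0.0, -0.0, -0.041]], [[-1.55, -3.91, -0.33], [-0.0, -0.0, -0.041]]]
ends [0.58  0.155 0.28 ]
```

```bash
python3 -m crank '[[[-3.4,-2.4,-0.3],[0,0,-0.04]],[[-3.3,-2.6,-0.3],[0,0,-0.04]],[[-3.2,-2.7,-0.3],[0,0,-0.04]],[[-3.1,-2.8,-0.3],[0,0,-0.04]],[[-3.0,-3.0,-0.3],[0,0,-0.04]]]' && python3 -m crank '[[[-2.9,-3.1,-0.3],[0,0,-0.04]],[[-2.7,-3.2,-0.3],[0,0,-0.04]],[[-2.6,-3.3,-0.3],[0,0,-0.04]],[[-2.5,-3.4,-0.3],[0,0,-0.04]],[[-2.3,-3.5,-0.3],[0,0,-0.04]]]' && python3 -m crank '[[[-2.2,-3.6,-0.3],[0,0,-0.04]],[[-2.0,-3.7,-0.3],[0,0,-0.04]],[[-1.9,-3.8,-0.3],[0,0,-0.04]],[[-1.7,-3.8,-0.3],[0,0,-0.05]],[[-1.5,-3.9,-0.3],[0,0,-0.05]]]'
python3 - <<'E'
from h import *
o=monitor.get_obs();print(o["joints"].round(2),o["tcp_pos"],o["orientation"])
p,d=optics.grab_frame("wrist");np.savez("pics/w1.npz",p=p,d=d,pos=o["tcp_pos"],ori=o["orientation"]);cv2.imwrite("pics/w1.png",p[:,:,::-1])
plan([.485,-.197,.21],109.4)
E
```

```text
clock: 0.65
tcp_pos: [0.3175, 0.4829, 0.2462]
orientation: [-0.123, -3.139, 0.0]
contact_force: [0.7, 0.0, 0.7]
grip_width: 0.0854
gripper_force: 0.0
clock: 1.15
tcp_pos: [0.4477, 0.3176, 0.2613]
orientation: [0.191, -3.136, 0.0]
contact_force: [1.0, 0.4, -0.3]
grip_width: 0.0856
gripper_force: 0.0
clock: 1.65
tcp_pos: [0.5766, 0.1518, 0.2763]
orientation: [0.535, -3.095, -0.0]
contact_force: [0.1, -0.2, 0.5]
grip_width: 0.0855
gripper_force: 0.0
[-0.51  0.31  0.19  1.71 -0.06  1.13  1.61] [0.57662262 0.1518369  0.27627655] [ 5.35012825e-01 -3.09538027e+00 -1.18918917e-04]
PLAN 9
[[[2.26, -3.22, 0.76], [-0.001, 0.0, -0.0]], [[2.25, -3.22, 0.75], [-0.001, 0.0, -0.0]], [[2.26, -3.22, 0.75], [-0.001, 0.0, -0.0]], [[2.25, -3.22, 0.74], [-0.001, 0.0, -0.0]], [[2.26, -3.22, 0.75], [-0.001, 0.0, -0.0]]]
[[[2.25, -3.22, 0.74], [-0.001, 0.0, -0.0]], [[2.26, -3.23, 0.73], [-0.001, 0.0, -0.0]], [[2.26, -3.22, 0.74], [-0.001, 0.0, -0.0]], [[2.25, -3.22, 0.73], [-0.001, 0.0, -0.0]]]
ends [ 0.485 -0.197  0.21 ]
```

View pics/w1.png

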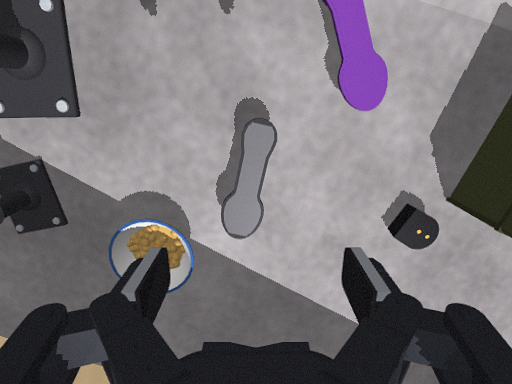

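The wrist view shows the foot, with its wide ball at (242,215) and narrower heel at (262,132). Nothing else is near it. Next I'll measure it and move on to above the knob.

```bash
python3 - <<'E'
from h import *
z=np.load("pics/w1.npz");P=cloud("wrist",z["d"],(z["pos"],z["ori"]));c=z["p"].astype(int)
m=np.zeros(P.shape[:2],bool);m[105:245,205:290]=1
m&=(P[...,2]>.026)&(P[...,2]<.05)
n,l,s,_=cv2.connectedComponentsWithStats(m.astype(np.uint8));m=l==1+s[1:,4].argmax()
q=P[m];print(len(q),q[:,2].mean())
a=np.array([1,0.]);
for _ in range(8):
    mu=q[:,:2].mean(0);b=np.array([-a[1],a[0]]);t=(q[:,:2]-mu)@a;s=(q[:,:2]-mu)@b
    tip=t.max();tb=tip-.088
    k=[]
    for lo in np.arange(tb-.03,tb+.017,.004):
        w=(t>lo)&(t<lo+.004);k.append((lo+.002,s[w].min(),s[w].max()))
    k=np.array(k);mid=k[:,1:].mean(1);f=np.polyfit(k[:,0],mid,1)
    a=a+f[0]*b;a/=np.linalg.norm(a)
print("len",np.ptp(t),"width",(k[:,2]-k[:,1]).round(4),"slope",f[0])
b=np.array([-a[1],a[0]]);bal=mu+a*tb+b*np.polyval(f,tb);bal2=mu+a*(t.min()+.08)+b*np.polyval(f,tb)
w,v=np.linalg.eigh(np.cov(q[:,:2].T));print("yaw",np.degrees(np.arctan2(a[1],a[0])),"pca",np.degrees(np.arctan(v[1,1]/v[0,1])),"bal",bal,bal2)
E
python3 -m crank '[[[2.3,-3.2,0.7],[0,0,0]],[[2.2,-3.2,0.7],[0,0,0]],[[2.3,-3.2,0.7],[0,0,0]],[[2.2,-3.2,0.7],[0,0,0]],[[2.3,-3.2,0.7],[0,0,0]]]' && python3 -m crank '[[[2.2,-3.2,0.7],[0,0,0]],[[2.3,-3.2,0.7],[0,0,0]],[[2.3,-3.2,0.7],[0,0,0]],[[2.2,-3.2,0.7],[0,0,0]],[[0,0,0],[0,0,0]]]'
python3 - <<'E'
from h import *
o=monitor.get_obs();print(o["joints"].round(2),o["tcp_pos"],o["orientation"])
p,d=optics.grab_frame("wrist");np.savez("pics/w2.npz",p=p,d=d,pos=o["tcp_pos"],ori=o["orientation"]);cv2.imwrite("pics/w2.png",p[:,:,::-1])
E
```

```text
3852 0.039108551669666876
len 0.16732243376880612 width [0.0353 0.0356 0.0357 0.0351 0.0349 0.0347 0.0354 0.0359 0.0354 0.0358
 0.0351 0.0354] slope 3.190155478528165e-16
yaw 7.113102481983812 pca 6.940587358345095 bal [0.60548777 0.15391231] [0.60616012 0.15399622]
clock: 2.2
tcp_pos: [0.5221, -0.0364, 0.2409]
orientation: [0.532, -3.096, -0.0]
contact_force: [1.4, -0.3, 0.3]
grip_width: 0.0854
gripper_force: 0.0
clock: 2.7
tcp_pos: [0.4777, -0.1913, 0.2125]
orientation: [0.517, -3.096, 0.002]
contact_force: [0.1, -0.4, 0.3]
grip_width: 0.0855
gripper_force: 0.0
[-0.05  0.24  0.36  1.97 -0.1   0.95  2.26] [ 0.47766385 -0.19134589  0.2125443 ] [ 5.17495436e-01 -3.09607376e+00  2.36628071e-03]
```

View pics/w2.png

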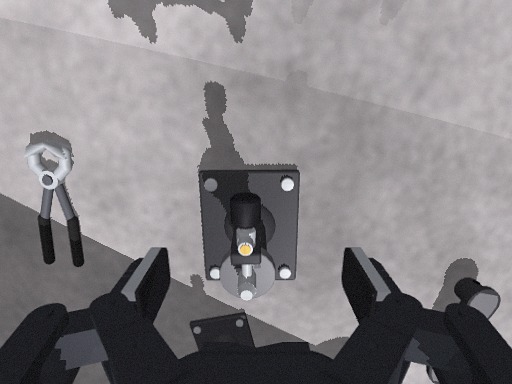

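The wrist view shows the black knob at (246,208), the detent housing with its brass ball at (245,250), and the post top at about (247,295). The stand's axis is nearly vertical in the picture, so the tool is aligned.

Run:
```python
from h import *
z=np.load("pics/w2.npz");P=cloud("wrist",z["d"],(z["pos"],z["ori"]))
o=monitor.get_obs()
S=lambda u0,u1,v0,v1,z0,z1:(lambda q:q[(q[:,2]>z0)&(q[:,2]<z1)])(P[v0:v1,u0:u1].reshape(-1,3))
pt=S(230,265,280,305,.14,.152);kn=S(228,265,190,226,.125,.15)
for n,q in(("post",pt),("knob",kn)):print(n,len(q),np.median(q,0).round(4),((np.percentile(q[:,:2],2,axis=0)+np.percentile(q[:,:2],98,axis=0))/2).round(4),q.min(0).round(3),q.max(0).round(3))
# knob in axis frame
a=np.radians(19.4);A=np.array([[np.cos(a),np.sin(a)],[-np.sin(a),np.cos(a)]])
k=kn[:,:2]@A.T;print("knob along/across",np.percentile(k,[2,98],axis=0).round(4));t=pt[:,:2]@A.T;print("post",np.percentile(t,[2,98],axis=0).round(4))
bp=S(195,302,165,285,.008,.017);rc=cv2.minAreaRect((bp[:,:2]*1000).astype(np.float32));print("base",len(bp),rc)
print(yawR(109.4).T.round(3).tolist(), Ro.from_rotvec(o["orientation"]).as_matrix().round(3).tolist())
```

```text
post 293 [ 0.5495 -0.1745  0.1463] [ 0.5508 -0.1739] [ 0.545 -0.182  0.14 ] [ 0.559 -0.166  0.15 ]
knob 951 [ 0.484  -0.1972  0.143 ] [ 0.4861 -0.1964] [ 0.474 -0.21   0.125] [ 0.501 -0.182  0.147]
knob along/across [[ 0.3833 -0.3581]
 [ 0.4038 -0.3354]]
post [[ 0.4556 -0.3544]
 [ 0.4677 -0.3399]]
base 6190 ((557.028076171875, -172.0729522705078), (148.78590393066406, 120.50495147705078), 19.20743751525879)
[[-0.943, -0.332, -0.0], [-0.332, 0.943, 0.0], [0.0, 0.0, -1.0]] [[-0.945, -0.328, -0.001], [-0.328, 0.945, -0.0], [0.001, 0.0, -1.0]]
```

Run:
```python
from h import *
print(monitor.get_obs()["tcp_pos"])
s=plan([.4836,-.1974,.150],109.3); s=plan([.4836,-.1974,.112],109.3,state=s)
```

```text
[ 0.4791214  -0.188399    0.21284289]
PLAN 2
[[[-0.07, -0.5, 3.14], [0.0, -0.001, -0.001]], [[-0.06, -0.5, 3.14], [0.0, -0.001, -0.001]]]
ends [ 0.4836 -0.1974  0.15  ]
PLAN 1
[[[-0.0, 0.0, 3.8], [0.0, 0.001, -0.001]]]
ends [ 0.4836 -0.1974  0.112 ]
```

```bash
python3 -m crank '[[[-0.1,-0.5,3.1],[0,0,0]],[[-0.1,-0.5,2.5],[0,0,0]],[[0,0,0],[0,0,0]],[[0,0,0],[0,0,0]]]' 6
python3 - <<'E'
from h import *
print(monitor.get_obs()["tcp_pos"])
plan([.4836,-.1974,.112],109.3)
E
```

```text
clock: 3.15
tcp_pos: [0.4862, -0.1936, 0.1575]
orientation: [0.533, -3.095, -0.001]
contact_force: [-0.1, -0.3, 1.0]
grip_width: 0.0603
gripper_force: 0.0
[ 0.48619169 -0.19361217  0.15749499]
PLAN 2
[[[0.18, -0.14, 2.27], [0.0, -0.0, 0.002]], [[0.19, -0.13, 2.28], [0.0, -0.0, 0.002]]]
ends [ 0.4836 -0.1974  0.112 ]
```

```bash
python3 -m crank '[[[0.2,-0.1,2.3],[0,0,0]],[[0.2,-0.1,2.2],[0,0,0]],[[0,0,0],[0,0,0]]]'; python3 -m crank '[[[0,0,0],[0,0,0]],[[0,0,0],[0,0,0]],[[0,0,0],[0,0,0]],[[0,0,0],[0,0,0]],[[0,0,0],[0,0,0]]]' 1 40
python3 - <<'E'
from h import *
o=monitor.get_obs();print(o["tcp_pos"],o["contact_force"])
p,d=optics.grab_frame("wrist");cv2.imwrite("pics/w3.png",p[:,:,::-1])
E
```

```text
clock: 3.45
tcp_pos: [0.482, -0.1969, 0.1116]
orientation: [0.532, -3.094, -0.002]
contact_force: [-0.3, 0.2, -0.4]
grip_width: 0.0599
gripper_force: 0.0
clock: 3.95
tcp_pos: [0.4841, -0.198, 0.1138]
orientation: [-0.531, 3.094, -0.001]
contact_force: [-0.6, 1.5, 7.4]
grip_width: 0.0226
gripper_force: 39.0
[ 0.48409348 -0.1980371   0.11381752] [-0.5791706   1.50274309  7.36606943]
```

View pics/w3.png

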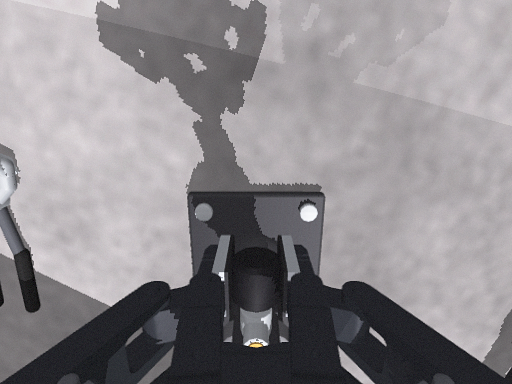

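The fingers hold the knob at about (257,280), with a width of 22.6 mm and a force of 39 N. Now I'll pull along tool +x.

```bash
python3 -m crank '[[[0.3,0,0],[0,0,0]],[[0.3,0,0],[0,0,0]],[[0.3,0,0],[0,0,0]],[[0.3,0,0],[0,0,0]],[[0.3,0,0],[0,0,0]]]'; python3 -m crank '[[[0.2,0,0],[0,0,0]],[[0.1,0,0],[0,0,0]],[[0,0,0],[0,0,0]],[[0,0,0],[0,0,0]]]'
```

```text
clock: 4.5
tcp_pos: [0.4696, -0.2031, 0.1137]
orientation: [-0.531, 3.094, -0.001]
contact_force: [0.7, 1.4, 9.4]
grip_width: 0.0225
gripper_force: 39.6
clock: 4.9
tcp_pos: [0.4695, -0.2032, 0.1139]
orientation: [-0.533, 3.089, -0.002]
contact_force: [8.2, 3.3, 3.9]
grip_width: 0.0224
gripper_force: 39.1
```

```bash
python3 -m crank '[[[-0.2,0,0],[0,0,0]],[[0,0,0],[0,0,0]],[[0,0,0],[0,0,0]],[[0,0,0],[0,0,0]]]' 6; python3 -m crank '[[[0,0,-3],[0,0,0]],[[0,0,-4],[0,0,0]],[[0,0,-4],[0,0,0]],[[0,0,0],[0,0,0]]]'
python3 - <<'E'
from h import *
o=monitor.get_obs();print(o["tcp_pos"])
p,d=optics.grab_frame("wrist");cv2.imwrite("pics/w4.png",p[:,:,::-1])
P=cloud("wrist",d,(o["tcp_pos"],o["orientation"])).reshape(-1,3);P=P[(P[:,2]>.125)&(P[:,2]<.156)&(abs(P[:,0]-.5)<.1)&(abs(P[:,1]+.19)<.07)]
a=np.radians(19.3);k=P[:,:2]@np.array([[np.cos(a),-np.sin(a)],[np.sin(a),np.cos(a)]])
print("rel post",(np.percentile(k,[.5,2],axis=0)-[.4617,-.347]).round(4))
s=plan([.597,.153,.20],97);plan([.606,.154,.06],97,state=s)
E
```

```text
clock: 5.3
tcp_pos: [0.4669, -0.2034, 0.112]
orientation: [0.531, -3.095, -0.0]
contact_force: [0.9, 0.8, 0.4]
grip_width: 0.0603
gripper_force: 0.0
clock: 5.7
tcp_pos: [0.4704, -0.2047, 0.2271]
orientation: [-0.529, 3.088, -0.005]
contact_force: [-0.0, 0.2, 0.6]
grip_width: 0.0602
gripper_force: 0.0
[ 0.47035048 -0.2047238   0.22713768]
rel post [[-0.0931 -0.0113]
 [-0.0929 -0.0104]]
PLAN 9
[[[-2.66, 3.27, 0.28], [-0.0, 0.001, 0.024]], [[-2.58, 3.33, 0.27], [-0.0, 0.001, 0.024]], [[-2.51, 3.39, 0.27], [-0.0, 0.001, 0.024]], [[-2.42, 3.45, 0.27], [-0.0, 0.001, 0.024]], [[-2.33, 3.5, 0.27], [-0.0, 0.001, 0.024]]]
[[[-2.25, 3.56, 0.27], [-0.0, 0.001, 0.024]], [[-2.17, 3.62, 0.26], [-0.0, 0.001, 0.024]], [[-2.08, 3.66, 0.26], [-0.0, 0.001, 0.024]], [[-1.99, 3.72, 0.26], [-0.0, 0.001, 0.024]]]
ends [0.597 0.153 0.2  ]
PLAN 4
[[[-0.24, 0.01, 3.5], [-0.001, -0.001, 0.0]], [[-0.24, -0.0, 3.5], [-0.001, -0.001, 0.0]], [[-0.23, -0.0, 3.5], [-0.001, -0.001, 0.0]], [[-0.23, -0.01, 3.5], [-0.001, -0.001, 0.0]]]
ends [0.606 0.154 0.06 ]
```

View pics/w4.png

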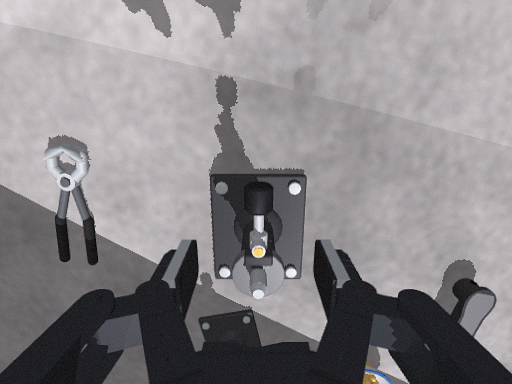

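The bolt is out: the knob has moved away from the housing, showing bright rod between (258,210) and (258,238). Its far end measures about −93 mm, against −78 mm at home. On to the foot.

```bash
python3 -m crank '[[[-2.7,3.3,0.3],[0,0,0.024]],[[-2.6,3.3,0.3],[0,0,0.024]],[[-2.5,3.4,0.3],[0,0,0.024]],[[-2.4,3.4,0.3],[0,0,0.024]],[[-2.3,3.5,0.3],[0,0,0.024]]]' && python3 -m crank '[[[-2.2,3.6,0.3],[0,0,0.024]],[[-2.2,3.6,0.3],[0,0,0.024]],[[-2.1,3.7,0.3],[0,0,0.024]],[[-2.0,3.7,0.3],[0,0,0.024]]]' && python3 -m crank '[[[0,0,3.5],[0,0,0]],[[0,0,3.5],[0,0,0]],[[0,0,1],[0,0,0]],[[0,0,0],[0,0,0]],[[0,0,0],[0,0,0]]]'
python3 - <<'E'
from h import *
o=monitor.get_obs();print(o["tcp_pos"])
p,d=optics.grab_frame("wrist");cv2.imwrite("pics/w5.png",p[:,:,::-1])
plan([.606,.154,.016],97)
E
```

```text
clock: 6.25
tcp_pos: [0.538, -0.0039, 0.2057]
orientation: [0.343, -3.12, 0.0]
contact_force: [1.5, -0.5, -0.7]
grip_width: 0.0601
gripper_force: 0.0
clock: 6.65
tcp_pos: [0.5949, 0.1551, 0.1933]
orientation: [0.193, -3.133, 0.001]
contact_force: [1.0, 0.1, -0.1]
grip_width: 0.0598
gripper_force: 0.0
clock: 7.15
tcp_pos: [0.5961, 0.1535, 0.116]
orientation: [-0.194, 3.135, 0.0]
contact_force: [-1.1, 0.1, 0.6]
grip_width: 0.0601
gripper_force: 0.0
[0.59612291 0.15346939 0.11602896]
PLAN 3
[[[-0.31, -0.03, 3.36], [0.0, 0.001, 0.0]], [[-0.3, -0.03, 3.36], [0.0, 0.001, 0.0]], [[-0.32, -0.03, 3.35], [0.0, 0.001, 0.0]]]
ends [0.606 0.154 0.016]
```

View pics/w5.png

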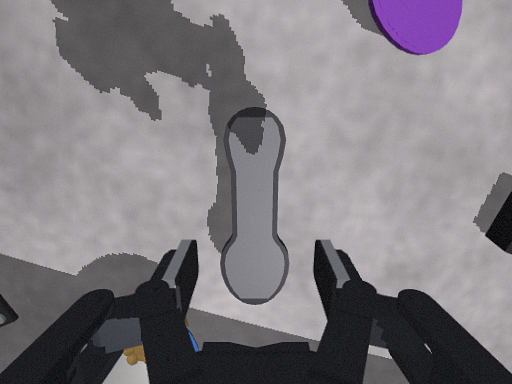

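The foot is upright in the picture: heel at (255,125), waist at (256,200), ball at (255,270). It is centred between the fingers, so I'll descend and grip.

```bash
python3 -m crank '[[[-0.3,0,3.4],[0,0,0]],[[-0.3,0,3.4],[0,0,0]],[[-0.3,0,3.3],[0,0,0]],[[0,0,0],[0,0,0]],[[0,0,0],[0,0,0]]]'; python3 -m crank '[[[0,0,0],[0,0,0]],[[0,0,0],[0,0,0]],[[0,0,0],[0,0,0]],[[0,0,0],[0,0,0]]]' 2 80;python3 -m crank '[[[0,0,-0.5],[0,0,0]],[[0,0,-1],[0,0,0]],[[0,0,-1.5],[0,0,0]],[[0,0,0],[0,0,0]],[[0,0,0],[0,0,0]]]'
python3 - <<'E'
from h import *
o=monitor.get_obs();print(o["tcp_pos"],o["contact_force"],o["moment"])
p,d=optics.grab_frame("wrist");cv2.imwrite("pics/w6.png",p[:,:,::-1])
np.savez("pics/w6.npz",p=p,d=d,pos=o["tcp_pos"],ori=o["orientation"])
E
```

```text
clock: 7.7
tcp_pos: [0.6054, 0.155, 0.0157]
orientation: [-0.194, 3.134, 0.0]
contact_force: [1.1, -0.1, 0.7]
grip_width: 0.0597
gripper_force: 0.0
clock: 8.1
tcp_pos: [0.6064, 0.1548, 0.0172]
orientation: [-0.194, 3.132, 0.001]
contact_force: [-1.8, -3.0, 8.5]
grip_width: 0.0342
gripper_force: 78.7
clock: 8.6
tcp_pos: [0.6049, 0.1553, 0.045]
orientation: [-0.195, 3.134, 0.001]
contact_force: [-0.4, 0.6, -7.1]
grip_width: 0.0341
gripper_force: 80.5
[0.60487487 0.15529164 0.0450186 ] [-0.36657805  0.616136   -7.07607917] [-0.04746969  0.03899752  0.04233257]
```

View pics/w6.png

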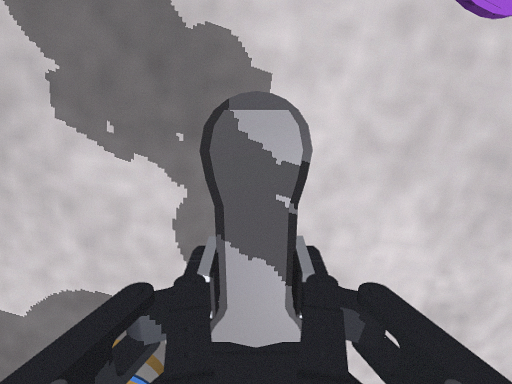

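The foot is held across the waist, with its heel at (255,110) and the pads at (210,270) and (302,270). I'll check its level and offset in the grip, then plan the transfer.

```bash
cat > held.py <<'E'
from h import *
def held(d,off=None):
    P=cloud("wrist",d,(np.zeros(3),np.zeros(3)))  # tool frame
    m=np.zeros(d.shape,bool);m[85:340,195:320]=1
    m&=(P[...,2]>-.045)&(P[...,2]<0)&(abs(P[...,1])<.024)
    q=P[m];q=q[(abs(q[:,2]-np.median(q[:,2]))<.008)]
    A=np.c_[q[:,:2],np.ones(len(q))];f=np.linalg.lstsq(A,q[:,2],rcond=None)[0]
    print("n",len(q),"slope x,y deg",np.degrees(f[:2]).round(2),"z at balance",f[2].round(4),"x max",np.percentile(q[:,0],99.7).round(4))
    w=[(lo,np.percentile(q[(q[:,0]>lo)&(q[:,0]<lo+.005),1],[1,99]).mean()) for lo in np.arange(.015,.07,.005)]
    w=np.array(w);g=np.polyfit(w[:,0],w[:,1],1);print("yaw in tool deg",np.degrees(g[0]).round(2),"y0",g[1].round(4))
E
python3 - <<'E'
from held import *
held(np.load("pics/w6.npz")["d"])
a=np.radians(19.3);u=np.array([np.cos(a),np.sin(a)]);t=np.array([.552,-.1737])+.057*u;print(t)
p=monitor.get_obs()["tcp_pos"]
s=plan([p[0],p[1],.205],97);plan([t[0],t[1],.203],109.3,step=3.6,state=s)
E
```

```text
n 22114 slope x,y deg [-0.2  1.7] z at balance -0.0221 x max 0.0794
yaw in tool deg 0.02 y0 0.0007
[ 0.60579665 -0.15486068]
PLAN 4
[[[0.0, 0.0, -4.02], [0.0, -0.0, 0.001]], [[0.0, 0.0, -4.01], [0.0, -0.0, 0.001]], [[0.0, 0.0, -4.02], [0.0, -0.0, 0.001]], [[0.0, 0.0, -4.01], [0.0, -0.0, 0.001]]]
ends [0.6043 0.1551 0.205 ]
PLAN 9
[[[0.4, -3.42, 0.02], [0.0, -0.0, -0.024]], [[0.48, -3.41, 0.02], [0.0, -0.0, -0.024]], [[0.56, -3.4, 0.02], [0.0, -0.0, -0.024]], [[0.64, -3.38, 0.03], [0.0, -0.0, -0.024]], [[0.72, -3.37, 0.02], [0.0, -0.0, -0.024]]]
[[[0.81, -3.35, 0.02], [0.0, -0.0, -0.024]], [[0.88, -3.33, 0.02], [0.0, -0.0, -0.024]], [[0.97, -3.31, 0.02], [0.0, -0.0, -0.024]], [[1.04, -3.28, 0.02], [0.0, -0.0, -0.024]]]
ends [ 0.6058 -0.1549  0.203 ]
```

```bash
python3 -m crank '[[[0,0,-2],[0,0,0]],[[0,0,-4],[0,0,0]],[[0,0,-4],[0,0,0]],[[0,0,-4],[0,0,0]],[[0,0,-2],[0,0,0]]]' && python3 -m crank '[[[0.2,-2,0],[0,0,-0.02]],[[0.5,-3.4,0],[0,0,-0.02]],[[0.5,-3.4,0],[0,0,-0.024]],[[0.6,-3.4,0],[0,0,-0.024]],[[0.7,-3.4,0],[0,0,-0.024]]]' && python3 -m crank '[[[0.8,-3.4,0],[0,0,-0.024]],[[0.9,-3.3,0],[0,0,-0.024]],[[1.0,-3.3,0],[0,0,-0.024]],[[0.9,-2.5,0],[0,0,-0.02]],[[0.5,-1.5,0],[0,0,-0.012]]]' && python3 -m crank '[[[0,0,0],[0,0,0]],[[0,0,0],[0,0,0]],[[0,0,0],[0,0,0]]]'
python3 - <<'E'
from held import *
o=monitor.get_obs();print(o["tcp_pos"])
p,d=optics.grab_frame("wrist");held(d);cv2.imwrite("pics/w7.png",p[:,:,::-1])
plan([.6058,-.1549,.197],109.3)
E
```

```text
clock: 9.15
tcp_pos: [0.6057, 0.1552, 0.2075]
orientation: [-0.194, 3.132, 0.002]
contact_force: [0.7, 0.4, -6.7]
grip_width: 0.0341
gripper_force: 81.5
clock: 9.65
tcp_pos: [0.6055, -0.0043, 0.2034]
orientation: [0.372, -3.118, -0.0]
contact_force: [0.3, 0.0, -7.1]
grip_width: 0.0339
gripper_force: 81.4
clock: 10.15
tcp_pos: [0.6036, -0.1526, 0.2034]
orientation: [0.527, -3.095, 0.001]
contact_force: [0.1, 0.5, -5.6]
grip_width: 0.0339
gripper_force: 81.4
clock: 10.45
tcp_pos: [0.605, -0.1473, 0.2037]
orientation: [0.534, -3.095, -0.002]
contact_force: [0.7, 0.5, -6.1]
grip_width: 0.0341
gripper_force: 81.4
[ 0.60499768 -0.14726472  0.20367032]
n 22097 slope x,y deg [-0.21  1.66] z at balance -0.0221 x max 0.0792
yaw in tool deg 0.18 y0 0.0006
PLAN 1
[[[0.19, -0.74, 0.69], [0.001, -0.0, 0.005]]]
ends [ 0.6058 -0.1549  0.197 ]
```

```bash
python3 -m crank '[[[0.1,-0.4,0.4],[0,0,0]],[[0.1,-0.3,0.3],[0,0,0.005]],[[0,0,0],[0,0,0]],[[0,0,0],[0,0,0]],[[0,0,0],[0,0,0]]]'
python3 - <<'E'
from held import *
z=np.load("pics/w1.npz");P=cloud("wrist",z["d"],(z["pos"],z["ori"]))
R=yawR(97.0)
def fit(q,R):
    l=(q-q.mean(0))@R;A=np.c_[l[:,:2],np.ones(len(q))];return np.degrees(np.linalg.lstsq(A,l[:,2],rcond=None)[0][:2]).round(2)
m=np.zeros(P.shape[:2],bool);m[105:245,205:290]=1;m&=(P[...,2]>.034)&(P[...,2]<.044);print("loose foot slope",fit(P[m],R))
z=np.load("pics/w6.npz");P=cloud("wrist",z["d"],(z["pos"],z["ori"]));q=P[(P[...,2]<.01)&(P[...,2]>-.02)];print("ledge slope w6",fit(q,R))
ps=[]
for n in("wrist","scene","top"):
    o=monitor.get_obs();ps.append(o["tcp_pos"]);p,d=optics.grab_frame(n);np.savez(f"pics/{n}9.npz",p=p,d=d,pos=o["tcp_pos"],ori=o["orientation"]);cv2.imwrite(f"pics/{n}9.png",p[:,:,::-1])
print(np.round(ps,4),o["orientation"].round(3))
P=cloud("scene",np.load("pics/scene9.npz")["d"]);q=P[(abs(P[...,2]-.22)<.008)&(abs(P[...,0]-.6)<.12)&(abs(P[...,1]+.155)<.07)]
print("scene foot",len(q),q.mean(0).round(4),fit(q,yawR(109.3)))
s=cv2.imread("pics/scene9.png")[120:300,120:340];cv2.imwrite("pics/s9c.png",cv2.resize(s,None,fx=3,fy=3,interpolation=cv2.INTER_CUBIC))
E
```

```text
clock: 11.0
tcp_pos: [0.6056, -0.1562, 0.1973]
orientation: [-0.524, 3.097, 0.0]
contact_force: [0.2, -0.8, -6.9]
grip_width: 0.0338
gripper_force: 81.4
loose foot slope [0.03 0.09]
ledge slope w6 [0.   0.04]
[[ 0.6056 -0.1562  0.1973]
 [ 0.6057 -0.1561  0.1974]
 [ 0.6057 -0.1561  0.1974]] [-0.524  3.097  0.   ]
scene foot 876 [ 0.6258 -0.1523  0.2184] [-0.38  0.02]
```

View pics/s9c.png

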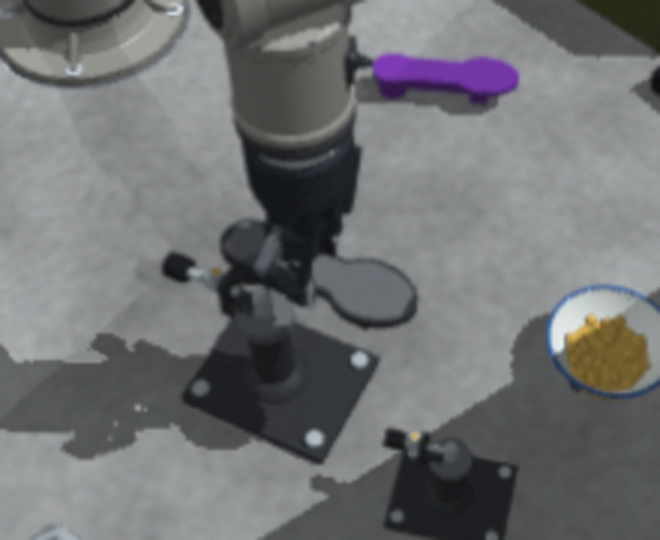

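The scene crop shows the foot held over the large stand, heel above the post. The knob is out at (180,265) with rod showing, and the toe points away from it at (395,300). Last check: roll from the heel only, free of the fingers.

Run:
```python
from held import *
z=np.load("pics/wrist9.npz");P=cloud("wrist",z["d"],(z["pos"],z["ori"]));T=cloud("wrist",z["d"],(np.zeros(3),np.zeros(3)))
m=(T[...,0]>.035)&(T[...,0]<.08)&(abs(T[...,1])<.019)&(abs(T[...,2]+.022)<.006)
q=(P[m]-P[m].mean(0))@yawR(109.3);A=np.c_[q[:,:2],np.ones(len(q))];print(len(q),np.degrees(np.linalg.lstsq(A,q[:,2],rcond=None)[0]),P[m].mean(0))
h=T[(T[...,0]>.035)&(abs(T[...,1])<.03)&(abs(T[...,2]+.022)<.008)];print("heel y range",np.percentile(h[:,1],[.5,99.5]),"x max",h[:,0].max())
t=np.r_[.6058,-.1549,.1973];plan(t,109.3)
```

```text
9593 [-4.81969712e-02  1.80313894e+00  3.23653093e-14] [ 0.55137549 -0.17493396  0.21962783]
heel y range [-0.02096334  0.02251075] x max 0.08033183925460893
PLAN 1
[[[-0.05, 0.11, 0.01], [0.0, 0.0, -0.002]]]
ends [ 0.6058 -0.1549  0.1973]
```

Run:
```python
from h import *
R=yawR(109.3);c=np.array([.6057,-.1561,.22])
for n in("scene","top"):
    P=cloud(n,np.load(f"pics/{n}9.npz")["d"]).reshape(-1,3);q=(P-c)@R
    q=q[(q[:,0]<-.03)&(q[:,0]>-.085)&(abs(q[:,1])<.026)&(abs(q[:,2])<.008)]
    A=np.c_[q[:,:2],np.ones(len(q))];f,res,*_=np.linalg.lstsq(A,q[:,2],rcond=None);s=np.sqrt(res/len(q)*np.linalg.inv(A.T@A)[1,1]);print(n,len(q),np.degrees(f[:2]).round(2),"+-",np.degrees(s).round(2))
```

```text
scene 418 [-1.18  1.  ] +- [0.26]
top 250 [-0.44  1.88] +- [0.65]
```

The roll is real, about 1.7°. I'll level it by a turn of −0.03 rad about tool x, with a small centring shift.

```bash
python3 -m crank '[[[0,0.1,0],[-0.015,0,0]],[[0,0,0],[-0.013,0,0]],[[0,0,0],[0,0,0]],[[0,0,0],[0,0,0]],[[0,0,0],[0,0,0]]]';python3 -m crank '[[[0,0,0],[0,0,0]],[[0,0,0],[0,0,0]],[[0,0,0],[0,0,0]]]'
python3 - <<'E'
from h import *
o=monitor.get_obs();p,d=optics.grab_frame("wrist");P=cloud("wrist",d,(o["tcp_pos"],o["orientation"]));T=cloud("wrist",d,(np.zeros(3),np.zeros(3)))
m=(T[...,0]>.035)&(T[...,0]<.08)&(abs(T[...,1])<.019)&(abs(T[...,2]+.022)<.006)
q=(P[m]-P[m].mean(0))@yawR(109.3);A=np.c_[q[:,:2],np.ones(len(q))];print(np.degrees(np.linalg.lstsq(A,q[:,2],rcond=None)[0]).round(2),P[m].mean(0).round(4))
Rt=Ro.from_rotvec(o["orientation"]).as_matrix();print("socket",(np.array(o["tcp_pos"])+Rt@[.057,.0007,.016]).round(4),"toe az",np.degrees(np.arctan2(-Rt[1,0],-Rt[0,0])),abs(o["qvel"]).max())
E
```

```text
clock: 11.65
tcp_pos: [0.6052, -0.1554, 0.1973]
orientation: [0.523, -3.093, -0.043]
contact_force: [0.3, 0.9, -6.4]
grip_width: 0.034
gripper_force: 81.4
clock: 11.95
tcp_pos: [0.6052, -0.1552, 0.1973]
orientation: [0.523, -3.093, -0.043]
contact_force: [0.2, -0.4, -6.2]
grip_width: 0.034
gripper_force: 81.4
[-0.03  0.24 -0.  ] [ 0.5512 -0.1746  0.2196]
socket [ 0.551  -0.1729  0.1813] toe az 19.213644535231015 0.0022950532009158014
```

```bash
python3 -c "
from bench import r
print(r.hand_in())"
```

```text
the job is handed in; nothing more can be done
None
```

I handed the job in at about 12 s. The bolt is pulled out, and the foot is held level (within about 0.3°), with its socket centred to about 1 mm, 33 mm above the post, and its toe pointing straight away from the knob.

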